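# Set the nested lids on the brush pot and take off only the dust cover

## Task

Get the wide brush pot ready for the finisher: lift the nested pair of lids off the drip stand's hook by the bail of the inner one and lower them together onto the pot until the inner wiper lid sits fully home in its mouth, then let go. Next take the outer dust cover by its collar and lift it off alone, without shifting the wiper lid, and finish still holding the cover level in the air, well out to one side of the pot so that its opening is free from above (its underside is tacky, so do not lay it down or let go). Do not shove the pot, and leave everything else on the worktop where it is.

Things in the scene. Friction and masses are not known exactly. Their poses are not given: they have to be found in the camera images.
- drip_stand: Fixed drip stand, steel: round dish 132 mm across, 10 mm high; post (8 mm rod) 90 mm behind the dish's centre along the stand's +x; a gooseneck of the same rod comes forward over the dish and ends in a hook. Origin on the worktop at the dish's centre, under the saddle; +x points from hook to post, z up. Tallest point 0.195 m.
- hook_saddle (a point): Lowest point of the hook's shallow V saddle (axis of the 8 mm rod, 0.175 m up), where the cross bar of the wiper lid's bail hangs at the start, across the stand's x. A wall shelf overhangs the worktop's back (x over about 0.63 m) less than 0.6 m up: come in low and from the front.
- hook_tip (a point): Centre of the 10 mm ball at the hook's upturned tip, 26 mm before the saddle (stand's -x) and 12 mm higher. To free the bail raise it 15 to 22 mm (from 30 mm the rod strikes the dust cover's collar below it), then draw it along the stand's -x; the rod is above the dust cover until 90 mm out.
- wiper_lid: Inner lid, aluminium, 0.24 kg: flange ring 104 mm across, 4 mm thick; tapered spigot below (12 mm deep, 85 mm wide at the foot, 90 at the top); wiping bar across the opening with an upright strap bail. Origin: centre of the flange's underside, which sits on the pot's rim; z up the bail. Hangs freely by the bail at the start, dust cover lying on its flange; lifted by the bail it carries both.
- bail_top (a point): Top middle of the bail, 86 mm above the wiper lid's origin, same axes. The bail lies in the lid's y-z plane: 34 mm wide along y, 12 mm thick along x, two legs 7 mm wide with a 20 mm window between for the hook, round cross bar 12 mm thick at the top. Grip it across its width (y), so that the hook runs between the fingers; its upper 51 mm stand above the collar.
- dust_cover: Outer lid, dark steel, 0.16 kg: flat round cover 121 mm across, 3 mm thick, with a skirt 13 mm deep (116 mm inside) and in the middle a hollow round collar, 50 mm outside, 40 mm inside, open right through; the bail passes up through it with 2 mm to spare. Origin: centre of the flat underside, 4 mm above the wiper lid's origin when nested; z up.
- collar_top (a point): Centre of the collar's open top, 31 mm above the dust cover's origin and 28 mm above its flat top. Nested, the bail stands 51 mm above this point, between the fingers when the collar is gripped from above; the cover comes off straight up.
- brush_pot: The wide pot, plain aluminium, open: 104 mm across, 80 mm tall, wall 3.5 mm (mouth 97 mm; the spigot has about 2 mm of play all round, the skirt about 4 mm outside). Loose but heavy, 1.1 kg. Origin: centre of its underside, z up. Any yaw of the lids fits.
- pot_mouth (a point): Centre of the wide pot's mouth at rim height, 80 mm above its origin; the wiper lid's origin is here when it is home.
- narrow_pot: A narrow pot of the same aluminium, 74 mm across and 92 mm tall, loose, that the lids do not fit. Origin at the centre of its underside. To be left alone.
- sanding_block: Cork sanding block 62x107x29 mm, origin under its centre. A bystander.
- marker: Marker pen 135 mm long, lying, origin under its centre. A bystander.
- electrical_tape: Roll of black tape, 62 mm across, 19 mm high, lying flat, origin under its centre. A bystander.
- tape_measure: Tape measure 44x81x68 mm, standing, origin under its centre. A bystander.
- bearing_box: Small box 52x72x44 mm, origin under its centre. A bystander.
- mug: Mug 82 mm across (114 mm over the handle), 91 mm tall, origin under its centre. A bystander.

How it is judged:
By the outcome, as a careful person would: the job done as asked, in the order asked, and still so for the second after the job is handed in, while the arm keeps its last pose, push and grip.
It also fails if it takes over 67 s, if anything falls off the work surface, if the arm or the gripper's body presses on something with over 40 N, if the wrist force passes 120 N, or if a joint passes its speed limit or range.

## Robot

A 7-joint arm with a two-finger parallel gripper is mounted at the origin on a cart in front of the work surface, level with it; the furniture and walls round the work are solid. World frame = base frame: x ahead of the robot, y to its left, z up, the work surface at z = 0. Lengths are in m, angles in rad, forces in N, time in s.
With the tool pointing down it reaches from about 0.425 to 0.95 m from the base axis. Payload 16.7 kg.
Tool frame: the origin (TCP) lies midway between the tips of the shut fingers; the grasp point (between the pads) lies 19 mm behind it; z points along the fingers, y is the line along which they close (so a half turn about z gives the same grasp; the last joint's range is limited). The gripper opens to 94 mm and grips with 3 to 60 N. Pads are 16 mm wide; open, the fingers measure 119 mm over their backs; the gripper's body (75 mm by 177 mm) begins 78 mm behind the grasp point.
Start: joints at [-1.28, 0.426, 0.074, 1.606, -0.034, 1.111, -0.067], TCP at [0.287, 0.611, 0.205] pointing down, gripper open.
Joint ranges: [-2.85, 2.85], [-0.5, 2.14], [-1.23, 1.37], [0.21, 2.46], [-1.02, 4.16], [0.16, 2.05], [-2.73, 2.73]. Speed limits (rad/s): [1.89, 1.89, 2.39, 2.39, 3.01, 3.01, 3.01].

## Interface

Orientations are given as a unit quaternion [x, y, z, w].
In Python, from plant import bot, vision, order gives the robot as it stands. The module is installed in compiled form; this text tells all that it offers.
- The arm moves only by the tool move_arm, never from a script. Its argument "plan" is a list of rows, each a list of 2 entries, a list of its own where there are three numbers: the shift along the world's x, y, z in m, then the turn about the world's z in rad. In form: [[[x, y, z], turn], ...]. A call has 1 to 20 rows; each row is the pose to reach, as a shift and turn from the pose commanded when the call began; what a row does not reach only later rows make up. A row lasts 1/8 s, in which the tool goes at most 62.5 mm and 10.7 degrees, less where a joint would pass 70% of its speed; a pose out of reach is approached as far as the arm can. A call with a gripper value outside its range is refused whole. "jaw" is the closure in counts, from 0 (fully open) to 255 (shut), set as the call begins (left out, the last holds). The fingers move at their own pace and stop on an object; "grip_force" is the grip in N (left out, the last holds). Time passes only in rows, so rows that repeat a pose let the fingers close. It gives the time, the measured TCP pose, the force, the opening and the grip force at its end, in the units of the state.
- bot.sense(): the state, without advancing time (a new reading comes with each control period).
- vision.grab_frame(name): name is "scene" or "top" or "wrist"; returns (picture, depth): 384x512x3 uint8, red, green, blue; 384x512 float32, m along the optical axis (not along the pixel's ray), 0 where there is no reading.
- vision.camera_params(name): a dict with "fx", "fy", "cx", "cy" (pixels), "rvec" (rotation vector, rad) and "tvec" (3), from world to camera coordinates, as OpenCV has them. Camera axes: x right, y down, z forward; pixel columns grow to the right and rows downward; lengths in m; the calibration is good to about 2 mm. A picture is of the moment at which its call begins: read the wrist's pose just before it. camera_params takes no time and is no camera call; for the wrist camera it gives the pose at the moment of the call.
- order.finish_job(): hands the job in; it is judged then, once.
The state is a dict: "time_s": time; "q": joint angles; "qd": joint speeds; "joint_torque": joint torques, N m; "tool_pos": TCP position; "orientation": TCP orientation; "force": force on the tool from outside, world axes, zero at the start; "torque": the same for the moment, N m; "finger_gap": opening from 0.0 (shut) to 1.0 (fully open); "finger_force": force on a finger pad.
Only numpy, scipy, OpenCV 4.12 (cv2) and the standard library are available. Lean on these libraries where they do the work, as an engineer would, in place of code of your own. Each camera call takes 0.05 s, during which the arm holds its last target. There are 200 camera calls.

## Working session

There is one attempt and no reset: what is moved stays moved. The work goes in short steps, Python scripts to look and compute and a tool call to move; the robot and the scene stay as the last step left them, time stands still between calls to the robot, and variables do not carry over. Pictures are saved under pics/ and viewed, at most 10 in all, crops included, and the job is handed in when it is done.

Besides the shell and the picture viewer there is one more tool, called after "Request:" as name(argument=value, ...) on one line, values as JSON. move_arm: Moves the arm, as the interface text tells. Its arguments: {"type":"object","properties":{"plan":{"type":"array","items":{"type":"array"}},"jaw":{"type":"number"},"grip_force":{"type":"number"}},"required":["plan"]}

```bash
mkdir -p pics
cat > h.py <<'E'
import numpy as np, cv2
from plant import bot, vision, order
def cam(n):
    p=vision.camera_params(n); K=np.array([[p['fx'],0,p['cx']],[0,p['fy'],p['cy']],[0,0,1]])
    R=cv2.Rodrigues(np.array(p['rvec'],float))[0]; t=np.array(p['tvec'],float).ravel()
    return K,R,t
def cloud(d,c):
    K,R,t=c; v,u=np.mgrid[0:d.shape[0],0:d.shape[1]]
    P=np.stack([(u-K[0,2])/K[0,0]*d,(v-K[1,2])/K[1,1]*d,d],-1)
    W=(P-t)@R; W[d<=0]=np.nan; return W
def plane(u,v,z,c):
    K,R,t=c; r=R.T@np.linalg.inv(K)@np.array([u,v,1.]); o=-R.T@t
    return o+r*(z-o[2])/r[2]
def proj(P,c):
    K,R,t=c; q=K@(R@np.array(P,float)+t); return q[:2]/q[2]
def grab(n,f):
    c=cam(n); im,d=vision.grab_frame(n); cv2.imwrite(f'pics/{f}.png',im[:,:,::-1]); np.savez(f'pics/{f}.npz',im=im,d=d,K=c[0],R=c[1],t=c[2]); return im,d,c
def load(f):
    z=np.load(f'pics/{f}.npz'); return z['im'],z['d'],(z['K'],z['R'],z['t'])
E
python3 - <<'E'
from h import *
s=bot.sense(); print({k:np.round(v,3) for k,v in s.items()})
a=[grab(n,n+'0') for n in('scene','top')]
cv2.imwrite('pics/both.png',cv2.resize(np.hstack([x[0] for x in a])[:,:,::-1],(800,300)))
for x in a: print(np.round(-x[2][1].T@x[2][2],3))
E
```

```text
{'time_s': np.float64(0.0), 'q': array([-1.281,  0.427,  0.074,  1.607, -0.034,  1.111, -0.067]), 'qd': array([-0.   ,  0.   , -0.001,  0.001,  0.001, -0.001, -0.001]), 'joint_torque': array([ 0.0000e+00, -9.3580e+01,  3.6670e+00, -4.5421e+01, -4.9000e-02,
        2.0000e-02,  0.0000e+00]), 'tool_pos': array([0.287, 0.61 , 0.205]), 'orientation': array([ 0.218,  0.976, -0.001, -0.   ]), 'force': array([ 0.184,  0.145, -0.166]), 'torque': array([-0.033,  0.031, -0.032]), 'finger_force': np.float64(0.0), 'finger_gap': np.float64(1.001)}
[ 0.019 -0.199  0.808]
[0.235 0.22  1.36 ]
```

View pics/top0.png

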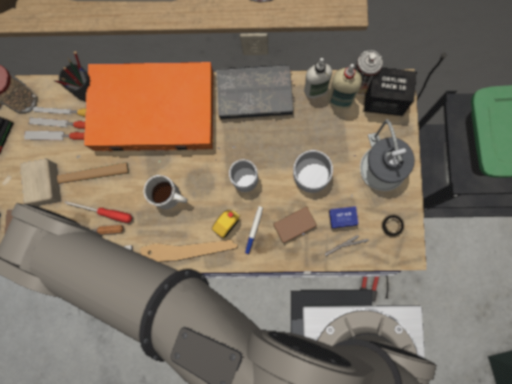

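View pics/scene0.png

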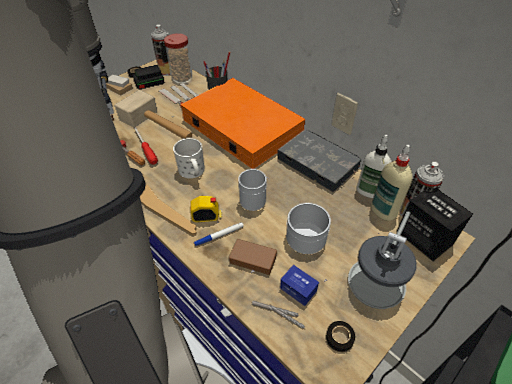

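Top view: wide pot at about (313,170), narrow pot (243,175), lids on the stand at (390,162), gooseneck running to (385,130). The scene view shows the same: pot (308,228), lids (387,260), post behind them at (403,225). Next I measure them.

```bash
python3 - <<'E'
from h import *
for f,roiP,roiC in(('top0',(285,145,340,200),(355,110,420,195)),('scene0',(280,195,335,260),(340,205,425,310))):
    im,d,c=load(f); W=cloud(d,c)
    def sub(r,lo,hi):
        w=W[r[1]:r[3],r[0]:r[2]].reshape(-1,3); return w[(w[:,2]>lo)&(w[:,2]<hi)]
    def circ(p,rep=4):
        h=cv2.convexHull((p[:,:2]*1).astype(np.float32)); (x,y),r=cv2.minEnclosingCircle(h); return np.round([x,y,r],4)
    r=sub(roiP,.074,.09); print(f,'pot rim',len(r),circ(r),np.median(r[:,2]))
    h=np.histogram(sub(roiC,0.005,.22)[:,2],bins=np.arange(0.005,.22,.005)); print(list(zip(np.round(h[1],3),h[0])))
    r=sub(roiC,.104,.122); print('cover',len(r),circ(r),np.median(r[:,2]))
    r=sub(roiC,.145,.25); print('hi', len(r)); print(np.round(r[np.argsort(r[:,0])][::max(1,len(r)//25)],3))
E
python3 - <<'E'
from h import *
a=load('top0')[0][100:210,340:430]; b=load('scene0')[0][195:315,335:430]
cv2.imwrite('pics/crop1.png',np.hstack([cv2.resize(a,(400,490),interpolation=2),cv2.resize(b,(390,490),interpolation=2)])[:,:,::-1])
E
```

```text
top0 pot rim 177 [0.5131 0.1335 0.0525] 0.0785071727785878
[(np.float64(0.005), np.int64(326)), (np.float64(0.01), np.int64(78)), (np.float64(0.015), np.int64(38)), (np.float64(0.02), np.int64(35)), (np.float64(0.025), np.int64(25)), (np.float64(0.03), np.int64(11)), (np.float64(0.035), np.int64(17)), (np.float64(0.04), np.int64(9)), (np.float64(0.045), np.int64(6)), (np.float64(0.05), np.int64(6)), (np.float64(0.055), np.int64(2)), (np.float64(0.06), np.int64(2)), (np.float64(0.065), np.int64(1)), (np.float64(0.07), np.int64(1)), (np.float64(0.075), np.int64(3)), (np.float64(0.08), np.int64(2)), (np.float64(0.085), np.int64(4)), (np.float64(0.09), np.int64(7)), (np.float64(0.095), np.int64(19)), (np.float64(0.1), np.int64(40)), (np.float64(0.105), np.int64(420)), (np.float64(0.11), np.int64(776)), (np.float64(0.115), np.int64(113)), (np.float64(0.12), np.int64(20)), (np.float64(0.125), np.int64(15)), (np.float64(0.13), np.int64(23)), (np.float64(0.135), np.int64(66)), (np.float64(0.14), np.int64(41)), (np.float64(0.145), np.int64(5)), (np.float64(0.15), np.int64(4)), (np.float64(0.1
[... 2580 characters left out ...]
.int64(0))]
cover 1806 [ 0.587  -0.0712  0.1195] 0.11044476834074901
hi 337
[[ 0.499 -0.078  0.189]
 [ 0.503 -0.078  0.187]
 [ 0.516 -0.079  0.181]
 [ 0.52  -0.063  0.165]
 [ 0.521 -0.06   0.147]
 [ 0.521 -0.063  0.171]
 [ 0.521 -0.061  0.185]
 [ 0.523 -0.063  0.19 ]
 [ 0.524 -0.072  0.18 ]
 [ 0.525 -0.065  0.186]
 [ 0.526 -0.087  0.179]
 [ 0.527 -0.084  0.165]
 [ 0.527 -0.085  0.166]
 [ 0.528 -0.09   0.188]
 [ 0.529 -0.08   0.188]
 [ 0.529 -0.068  0.189]
 [ 0.53  -0.081  0.19 ]
 [ 0.534 -0.088  0.19 ]
 [ 0.54  -0.068  0.181]
 [ 0.547 -0.07   0.184]
 [ 0.553 -0.068  0.186]
 [ 0.56  -0.069  0.187]
 [ 0.567 -0.062  0.187]
 [ 0.576 -0.061  0.188]
 [ 0.583 -0.057  0.192]
 [ 0.596 -0.059  0.186]]
```

View pics/crop1.png

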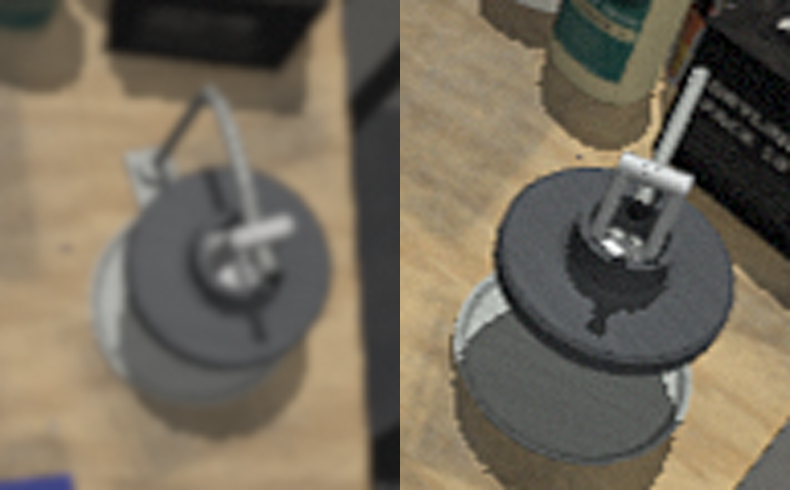

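The crop shows the cover's collar with the bail standing in it. The hook runs toward about −165° and the post is behind at about +0.26 rad. First estimates are bail about (0.527,−0.072), pot about (0.513,0.131). I move above and in front of the bail for a close look.

Request:
move_arm(plan=[[[0.0, 0.0, 0.06], -0.1], [[0.21, -0.68, 0.115], -2.44], [[0.21, -0.68, 0.115], -2.44], [[0.21, -0.68, 0.115], -2.44], [[0.21, -0.68, 0.115], -2.44], [[0.21, -0.68, 0.115], -2.44], [[0.21, -0.68, 0.115], -2.44], [[0.21, -0.68, 0.115], -2.44], [[0.21, -0.68, 0.115], -2.44], [[0.21, -0.68, 0.115], -2.44], [[0.21, -0.68, 0.115], -2.44], [[0.21, -0.68, 0.115], -2.44], [[0.21, -0.68, 0.115], -2.44], [[0.21, -0.68, 0.115], -2.44], [[0.21, -0.68, 0.115], -2.44], [[0.21, -0.68, 0.115], -2.44], [[0.21, -0.68, 0.115], -2.44], [[0.21, -0.68, 0.115], -2.44]], jaw=0)

```text
time_s: 2.35
tool_pos: [0.4974, -0.0691, 0.3205]
orientation: [0.991, 0.131, 0.0, -0.0]
force: [0.4, -0.4, 0.1]
finger_gap: 0.998
finger_force: 0.0
```

Run:
```python
from h import *
s=bot.sense(); print({k:np.round(s[k],4) for k in('time_s','q','tool_pos','orientation','force','torque')})
im,d,c=grab('wrist','w1'); print(-c[1].T@c[2], c[1][2])
print(proj([.527,-.072,.191],c),proj([.527,-.072,.14],c))
```

```text
{'time_s': np.float64(2.35), 'q': array([-0.731 ,  0.0278,  0.7726,  1.8663, -0.0206,  1.2554, -1.2602]), 'tool_pos': array([ 0.4974, -0.0691,  0.3205]), 'orientation': array([ 9.914e-01,  1.311e-01,  1.000e-04, -1.000e-04]), 'force': array([ 0.4442, -0.3903,  0.0957]), 'torque': array([-0.0383,  0.1459, -0.0377])}
[ 0.56888482 -0.04984028  0.49933204] [-0.24558756 -0.06602028 -0.96712361]
[261.41673582 155.08669664] [259.93661803 148.33258176]
```

View pics/w1.png

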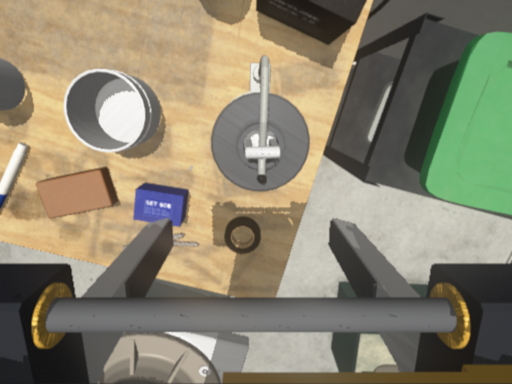

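The wrist view shows the bail's cross bar at (262,153), the hook tip at (262,180), the dark cover disc centred at (260,141) and the pot rim around (112,110). The tool's yaw matches the bail well.

Run:
```python
from h import *
im,d,c=load('w1'); W=cloud(d,c)
w=W[85:200,205:315].reshape(-1,3); r=w[(w[:,2]>.106)&(w[:,2]<.118)]
(x,y),R=cv2.minEnclosingCircle(r[:,:2].astype(np.float32)); print('cover',x,y,R,np.median(r[:,2]))
m=np.zeros(d.shape,np.uint8); g=(W[...,2]>.09)&(W[...,2]<.2)&np.isfinite(W[...,2]); m[g]=1; m[:85]=0;m[200:]=0;m[:,:205]=0;m[:,315:]=0
# cover outline by contour+ellipse, ray at z=.113
cn=max(cv2.findContours(m,0,1)[0],key=cv2.contourArea); e=cv2.fitEllipse(cn); print('cover ell',e, plane(*e[0],.112,c))
b=W[143:162,240:285].reshape(-1,3); b=b[(b[:,2]>.178)&(b[:,2]<.2)]
rc=cv2.minAreaRect((b[:,:2]*1000).astype(np.float32)); print('bar',len(b),rc,np.percentile(b[:,2],[5,50,95]),b[:,:2].mean(0))
for u,v in((244,153),(281,153),(262,153),(262,180),(265,62)): print((u,v),np.round(W[v,u],4))
# two-view: bar centre wrist ray at z=.19; reproject into others
for z in(.18,.19,.2):
  p=plane(262,152,z,c); print(z,np.round(p,4),[np.round(proj(p,load(f)[2]),1) for f in('scene0','top0')])
r=W[60:160,55:170].reshape(-1,3); r=r[(r[:,2]>.074)&(r[:,2]<.088)]
(x,y),R=cv2.minEnclosingCircle(r[:,:2].astype(np.float32)); print('pot',x,y,R,np.median(r[:,2]))
```

```text
cover 0.5295367240905762 -0.0721554160118103 0.0606742799282074 0.11179202910379735
cover ell ((259.890625, 140.3145294189453), (97.39400482177734, 100.83609008789062), 10.915532112121582) [ 0.53303587 -0.07108328  0.112     ]
bar 482 ((528.6383056640625, -72.28434753417969), (18.4405517578125, 33.467811584472656), 16.11577606201172) [0.18075746 0.18947626 0.19141588] [ 0.52994068 -0.07172593]
(244, 153) [ 0.5173 -0.056   0.1407]
(281, 153) [ 0.5281 -0.0964  0.1401]
(262, 153) [ 0.529  -0.0721  0.1901]
(262, 180) [ 0.5033 -0.0792  0.191 ]
(265, 62) [ 0.6107 -0.0525  0.1806]
0.18 [ 0.5287 -0.0725  0.18  ] [array([395.5, 238.9]), array([398.7, 152.1])]
0.19 [ 0.5299 -0.0718  0.19  ] [array([396.9, 235.4]), array([399.4, 150.6])]
0.2 [ 0.5312 -0.0711  0.2   ] [array([398.2, 231.8]), array([400.1, 149.1])]
pot 0.5139808654785156 0.1293267458677292 0.05217806622385979 0.07901116646712764
```

Request:
move_arm(plan=[[[0.0315, -0.003, -0.03], 0.0], [[0.0315, -0.003, -0.07], 0.0], [[0.0315, -0.003, -0.11], 0.0], [[0.0315, -0.003, -0.14], 0.0], [[0.0315, -0.003, -0.16], 0.0], [[0.0315, -0.003, -0.171], 0.0], [[0.0315, -0.003, -0.171], 0.0], [[0.0315, -0.003, -0.171], 0.0], [[0.0315, -0.003, -0.171], 0.0]])

```text
time_s: 3.52
tool_pos: [0.5293, -0.0722, 0.1502]
orientation: [0.991, 0.131, 0.001, -0.0]
force: [0.1, -0.4, 0.4]
finger_gap: 0.998
finger_force: 0.0
```

Run:
```python
from h import *
s=bot.sense(); print({k:np.round(s[k],4) for k in('time_s','tool_pos','force','torque')})
im,d,c=grab('wrist','w2')
```

```text
{'time_s': np.float64(3.525), 'tool_pos': array([ 0.5293, -0.0722,  0.1502]), 'force': array([ 0.0836, -0.4276,  0.4001]), 'torque': array([-0.0493,  0.139 , -0.0176])}
```

View pics/w2.png

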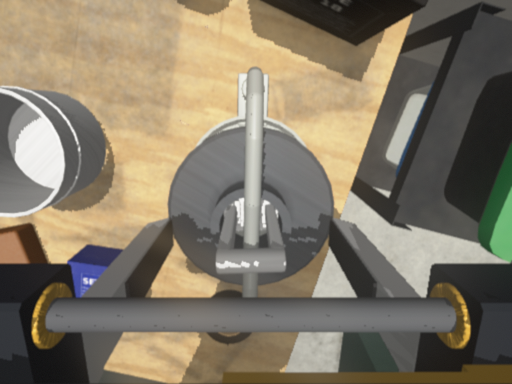

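The bail (251,258) stands centred between the open fingers, with the rod passing between them. I close on it.

Request:
move_arm(plan=[[[0.0, 0.0, 0.0], 0.0], [[0.0, 0.0, 0.0], 0.0], [[0.0, 0.0, 0.0], 0.0], [[0.0, 0.0, 0.0], 0.0], [[0.0, 0.0, 0.0], 0.0], [[0.0, 0.0, 0.0], 0.0], [[0.0, 0.0, 0.0], 0.0], [[0.0, 0.0, 0.0], 0.0]], jaw=255, grip_force=45)

```text
time_s: 4.58
tool_pos: [0.5289, -0.0722, 0.1495]
orientation: [0.991, 0.13, 0.0, -0.0]
force: [-0.5, 0.4, -1.2]
finger_gap: 0.356
finger_force: 44.7
```

Request:
move_arm(plan=[[[0.0, 0.0, 0.005], 0.0], [[0.0, 0.0, 0.01], 0.0], [[0.0, 0.0, 0.015], 0.0], [[0.0, 0.0, 0.0185], 0.0], [[0.0, 0.0, 0.0185], 0.0], [[0.0, 0.0, 0.0185], 0.0], [[0.0, 0.0, 0.0185], 0.0]])

```text
time_s: 5.45
tool_pos: [0.5288, -0.0723, 0.1678]
orientation: [0.991, 0.13, -0.0, -0.0]
force: [-0.3, 0.4, -4.1]
finger_gap: 0.361
finger_force: 44.7
```

Run:
```python
from h import *
s=bot.sense(); print({k:np.round(s[k],4) for k in('time_s','tool_pos','orientation','force','torque','finger_gap')})
im,d,c=grab('scene','s2'); W=cloud(d,c)[195:315,340:430].reshape(-1,3)
r=W[(W[:,2]>.122)&(W[:,2]<.138)]; A=np.c_[r[:,:2]-[.529,-.072],np.ones(len(r))]
print(len(r),np.linalg.lstsq(A,r[:,2],rcond=None)[0])
cv2.imwrite('pics/s2c.png',cv2.resize(im[160:330,300:460],(640,600),interpolation=2)[:,:,::-1])
```

```text
{'time_s': np.float64(5.45), 'tool_pos': array([ 0.5288, -0.0723,  0.1678]), 'orientation': array([ 9.915e-01,  1.305e-01, -1.000e-04, -0.000e+00]), 'force': array([-0.3234,  0.4056, -4.0504]), 'torque': array([-0.0121,  0.1777,  0.0052]), 'finger_gap': np.float64(0.3613)}
1620 [0.00909615 0.00362673 0.12898738]
```

View pics/s2c.png

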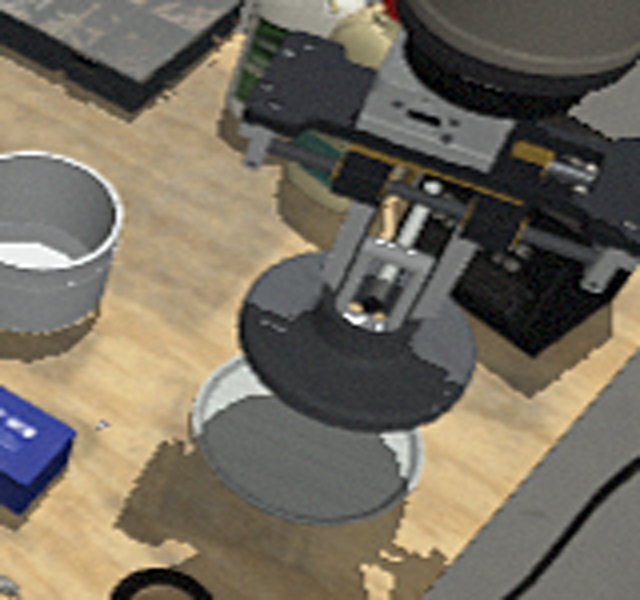

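It carries 4 N (both lids) and the cover plane is level to about 0.5°. I draw it out along the stand's −x, then raise.

Request:
move_arm(plan=[[[-0.006, -0.0016, 0.0], 0.0], [[-0.016, -0.0043, 0.0], 0.0], [[-0.029, -0.0078, 0.0], 0.0], [[-0.042, -0.0113, 0.0], 0.0], [[-0.055, -0.0147, 0.0], 0.0], [[-0.068, -0.0182, 0.0], 0.0], [[-0.081, -0.0217, 0.0], 0.0], [[-0.092, -0.0247, 0.0], 0.0], [[-0.099, -0.0265, 0.0], 0.0], [[-0.102, -0.0273, 0.0], 0.0], [[-0.102, -0.0273, 0.0], 0.0], [[-0.102, -0.0273, 0.0], 0.0]])

```text
time_s: 7.0
tool_pos: [0.4272, -0.0995, 0.168]
orientation: [0.991, 0.131, 0.0, 0.0]
force: [0.2, -0.3, -4.7]
finger_gap: 0.356
finger_force: 44.7
```

Request:
move_arm(plan=[[[0.0, 0.0, 0.01], 0.0], [[0.0, 0.002, 0.03], 0.0], [[0.0, 0.01, 0.05], 0.0], [[0.003, 0.025, 0.06], 0.0], [[0.006, 0.045, 0.065], 0.0], [[0.01, 0.07, 0.065], 0.0], [[0.016, 0.095, 0.065], 0.0], [[0.026, 0.12, 0.065], 0.0], [[0.038, 0.145, 0.065], 0.0], [[0.052, 0.17, 0.065], 0.0], [[0.066, 0.195, 0.065], 0.0], [[0.078, 0.215, 0.065], 0.0], [[0.085, 0.226, 0.065], 0.0], [[0.087, 0.229, 0.065], 0.0], [[0.087, 0.229, 0.065], 0.0], [[0.087, 0.229, 0.065], 0.0], [[0.087, 0.229, 0.065], 0.0], [[0.087, 0.229, 0.065], 0.0]])

```text
time_s: 9.25
tool_pos: [0.5138, 0.1292, 0.2331]
orientation: [0.991, 0.13, 0.0, -0.0]
force: [0.5, -0.7, -4.1]
finger_gap: 0.363
finger_force: 44.7
```

Run:
```python
from h import *
s=bot.sense(); print({k:np.round(s[k],4) for k in('time_s','q','tool_pos','orientation','force','torque','finger_gap')})
a,b=grab('scene','s3'),grab('wrist','w3')
cv2.imwrite('pics/c3.png',np.hstack([cv2.resize(a[0][120:320,200:380],(400,444)),cv2.resize(b[0],(400,300))[:, :] if 0 else cv2.copyMakeBorder(cv2.resize(b[0],(400,300)),0,144,0,0,0)])[:,:,::-1])
```

```text
{'time_s': np.float64(9.25), 'q': array([-0.9049,  0.176 ,  0.6142,  1.9257, -0.1153,  1.0742, -1.5523]), 'tool_pos': array([0.5138, 0.1292, 0.2331]), 'orientation': array([ 9.915e-01,  1.304e-01,  1.000e-04, -2.000e-04]), 'force': array([ 0.461 , -0.7373, -4.1445]), 'torque': array([-0.0099,  0.19  , -0.0559]), 'finger_gap': np.float64(0.3627)}
```

View pics/c3.png

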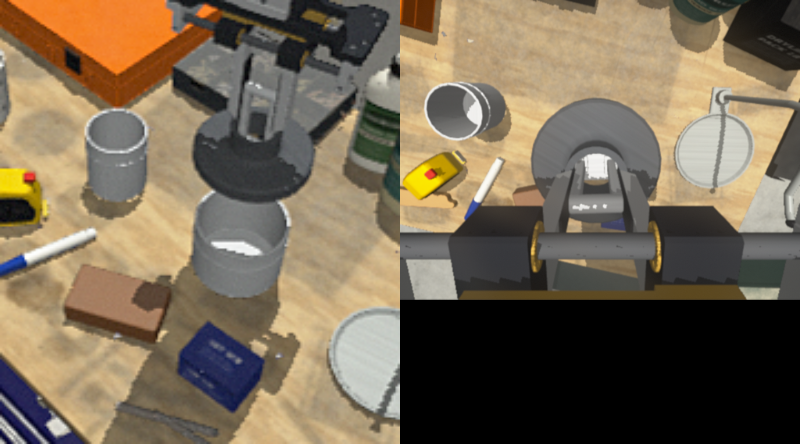

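The lids hang above the pot in both views; scene: cover (253,150), pot rim (240,215) in the crop. I check the pot's offset against the cover, camera by camera, so calibration bias cancels out.

Run:
```python
from h import *
from scipy.optimize import least_squares
def fit(f,roi,z,R0,mode):
    im,d,c=load(f); W=cloud(d,c); x0,y0,x1,y1=roi
    g=np.zeros(d.shape,np.uint8); zz=W[...,2]
    g[(zz>z-.006)&(zz<z+.006)]=1; k=np.zeros_like(g); k[y0:y1,x0:x1]=g[y0:y1,x0:x1]
    n,lab,st,_=cv2.connectedComponentsWithStats(k); i=1+np.argmax(st[1:,4]); k=(lab==i).astype(np.uint8)
    if mode=='hull':
        v,u=np.nonzero(k); P=np.array([plane(a,b,z,c)[:2] for a,b in zip(u,v)]).astype(np.float32); P=cv2.convexHull(P)[:,0]
    r=least_squares(lambda q:np.hypot(P[:,0]-q[0],P[:,1]-q[1])-q[2],[P[:,0].mean(),P[:,1].mean(),R0],loss='soft_l1',f_scale=.001).x
    print(f,z,np.round(r,4),len(P))
for f,roi in(('top0',(285,145,340,200)),('scene0',(280,195,335,260)),('w1',(55,60,170,160))): fit(f,roi,.079,.052,'hull')
for f,roi in(('top0',(355,120,420,195)),('scene0',(340,205,425,310)),('w1',(205,85,315,200))): fit(f,roi,.111,.06,'hull')
fit('s3',(280,165,350,215),.195,.06,'hull'); fit('w3',(370-200,120,340,250),.195,.06,'hull')
```

```text
top0 0.079 [0.5126 0.1334 0.0516] 37
scene0 0.079 [0.5111 0.1277 0.0522] 36
w1 0.079 [0.5139 0.1285 0.052 ] 56
top0 0.111 [ 0.5279 -0.0676  0.06  ] 40
scene0 0.111 [ 0.5259 -0.0729  0.0599] 44
w1 0.111 [ 0.5299 -0.0719  0.0597] 66
s3 0.195 [0.5102 0.1267 0.0601] 30
w3 0.195 [0.5156 0.1297 0.0593] 60
```

All three cameras agree: pot minus cover offset ≈ (−0.0153, 0.2007), which puts the pot at (0.5137,0.129), where the tool already is. I lower.

Request:
move_arm(plan=[[[0.0, 0.0, -0.02], 0.0], [[0.0, 0.0, -0.045], 0.0], [[0.0, 0.0, -0.068], 0.0], [[0.0, 0.0, -0.082], 0.0], [[0.0, 0.0, -0.09], 0.0], [[0.0, 0.0, -0.095], 0.0], [[0.0, 0.0, -0.099], 0.0], [[0.0, 0.0, -0.102], 0.0], [[0.0, 0.0, -0.104], 0.0], [[0.0, 0.0, -0.104], 0.0], [[0.0, 0.0, -0.104], 0.0]])

```text
time_s: 10.72
tool_pos: [0.5139, 0.1294, 0.1291]
orientation: [0.991, 0.13, 0.0, -0.0]
force: [0.8, -0.0, -4.3]
finger_gap: 0.356
finger_force: 44.7
```

Still carrying the full weight and no contact. I go down the last few millimetres slowly.

Request:
move_arm(plan=[[[0.0, 0.0, -0.0015], 0.0], [[0.0, 0.0, -0.003], 0.0], [[0.0, 0.0, -0.004], 0.0], [[0.0, 0.0, -0.0045], 0.0], [[0.0, 0.0, -0.0045], 0.0], [[0.0, 0.0, -0.0045], 0.0]])

```text
time_s: 11.48
tool_pos: [0.5139, 0.1294, 0.1245]
orientation: [0.991, 0.13, 0.0, -0.0]
force: [0.6, 0.4, -3.9]
finger_gap: 0.358
finger_force: 44.7
```

Request:
move_arm(plan=[[[0.0, 0.0, -0.0005], 0.0], [[0.0, 0.0, -0.001], 0.0], [[0.0, 0.0, -0.0015], 0.0], [[0.0, 0.0, -0.0015], 0.0], [[0.0, 0.0, -0.0015], 0.0]])

```text
time_s: 12.1
tool_pos: [0.5141, 0.1295, 0.1241]
orientation: [0.991, 0.13, 0.0, -0.0]
force: [-7.9, -2.2, 20.7]
finger_gap: 0.359
finger_force: 44.7
```

Contact at the expected seating height (lid origin ≈ 0.080). I relax the push and open.

Request:
move_arm(plan=[[[0.0, 0.0, 0.001], 0.0], [[0.0, 0.0, 0.001], 0.0], [[0.0, 0.0, 0.001], 0.0]])

```text
time_s: 12.48
tool_pos: [0.5141, 0.1295, 0.1242]
orientation: [0.991, 0.13, 0.0, -0.0]
force: [-1.6, 0.0, 4.0]
finger_gap: 0.364
finger_force: 44.7
```

Request:
move_arm(plan=[[[0.0, 0.0, 0.0], 0.0], [[0.0, 0.0, 0.0], 0.0], [[0.0, 0.0, 0.0], 0.0], [[0.0, 0.0, 0.0], 0.0], [[0.0, 0.0, 0.0], 0.0], [[0.0, 0.0, 0.02], 0.0], [[0.0, 0.0, 0.05], 0.0], [[0.0, 0.0, 0.085], 0.0], [[-0.02, 0.0, 0.12], 0.0], [[-0.03, 0.0, 0.15], 0.0], [[-0.03, 0.0, 0.16], 0.0], [[-0.03, 0.0, 0.16], 0.0], [[-0.03, 0.0, 0.16], 0.0]], jaw=0)

```text
time_s: 14.1
tool_pos: [0.4837, 0.1293, 0.2828]
orientation: [0.991, 0.13, -0.001, 0.0]
force: [0.8, 0.8, -0.5]
finger_gap: 1.001
finger_force: 0.0
```

Run:
```python
from h import *
s=bot.sense(); print({k:np.round(s[k],4) for k in('time_s','q','tool_pos','orientation','force','finger_gap')})
for n in('scene','wrist','top'): grab(n,n[0]+'4')
for f,bias in(('s4',(.003,.001)),('w4',(-.001,0)),('t4',(.001,-.005))):
    im,d,c=load(f); W=cloud(d,c).reshape(-1,3)
    m=np.hypot(W[:,0]-.514,W[:,1]-.1295)<.1
    r=W[m&(W[:,2]>.08)&(W[:,2]<.097)]
    if len(r)<50: print(f,'few');continue
    x,R=cv2.minEnclosingCircle(r[:,:2].astype(np.float32)); q=r[np.hypot(*(r[:,:2]-x).T)<.055]
    A=np.c_[q[:,:2]-x,np.ones(len(q))]; print(f,'cover',np.round(x,4),round(R,4),np.linalg.lstsq(A,q[:,2],rcond=None)[0])
    r=W[m&(W[:,2]>.105)&(W[:,2]<.125)]; k=cv2.minEnclosingCircle(r[:,:2].astype(np.float32)); print(' collar',k,np.median(r[:,2]))
    r=W[m&(W[:,2]>.155)&(W[:,2]<.18)]; print(' bar',len(r), r.mean(0) if len(r) else 0, r[:,2].max() if len(r) else 0)
    b=[int(v) for v in proj([.514,.1295,.1],c)]; print(b)
im=load('s4')[0][150:290,240:380]; w=load('w4')[0]
cv2.imwrite('pics/c4.png',np.hstack([cv2.resize(im,(400,400),interpolation=2),cv2.copyMakeBorder(cv2.resize(w,(400,300)),0,100,0,0,0)])[:,:,::-1])
```

```text
{'time_s': np.float64(14.1), 'q': array([-0.97  ,  0.0611,  0.6169,  1.9174, -0.0377,  1.176 , -1.6486]), 'tool_pos': array([0.4837, 0.1293, 0.2828]), 'orientation': array([ 9.915e-01,  1.304e-01, -7.000e-04,  4.000e-04]), 'force': array([ 0.7722,  0.8097, -0.5124]), 'finger_gap': np.float64(1.0005)}
s4 cover [0.5132 0.1288] 0.0612 [-0.00231583 -0.00119678  0.08588268]
 collar ((0.5129050612449646, 0.12977774441242218), 0.02682393044233322) 0.11254576200687005
 bar 81 [0.51193298 0.12823327 0.16146188] 0.16678183026727675
[309, 212]
w4 cover [0.5141 0.1298] 0.0605 [0.00056341 0.00062454 0.08658351]
 collar ((0.5140594840049744, 0.12982112169265747), 0.02593819610774517) 0.11441538130957568
 bar 454 [0.51541139 0.12988675 0.16403974] 0.1673843064605478
[257, 146]
t4 cover [0.4858 0.1355] 0.0529 [0.01187592 0.00695209 0.08633376]
 collar ((0.5006478428840637, 0.13315263390541077), 0.021925942972302437) 0.1142243879010452
 bar 2 [0.50869243 0.14584931 0.16354731] 0.16537640355946684
[314, 166]
```

View pics/c4.png

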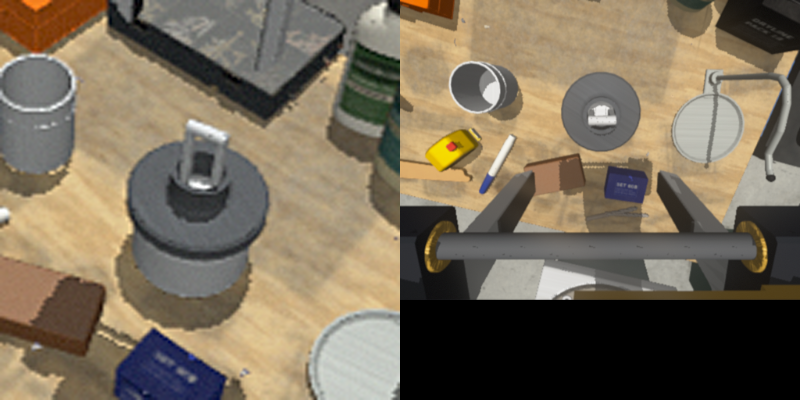

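The lids are home: the cover top is level at 0.0866 (expected 0.087), and the collar is at (0.514,0.130) standing centred on the pot, with the bail upright in it. Now I go down onto the collar.

Request:
move_arm(plan=[[[0.0305, 0.0004, -0.02], 0.0], [[0.0305, 0.0004, -0.065], 0.0], [[0.0305, 0.0004, -0.11], 0.0], [[0.0305, 0.0004, -0.145], 0.0], [[0.0305, 0.0004, -0.17], 0.0], [[0.0305, 0.0004, -0.183], 0.0], [[0.0305, 0.0004, -0.19], 0.0], [[0.0305, 0.0004, -0.191], 0.0], [[0.0305, 0.0004, -0.191], 0.0], [[0.0305, 0.0004, -0.191], 0.0], [[0.0305, 0.0004, -0.191], 0.0]])

```text
time_s: 15.62
tool_pos: [0.5145, 0.13, 0.0933]
orientation: [0.991, 0.131, 0.0, -0.0]
force: [-0.3, 0.2, 1.7]
finger_gap: 0.999
finger_force: 0.0
```

Request:
move_arm(plan=[[[0.0, 0.0, -0.002], 0.0], [[0.0, 0.0, -0.002], 0.0]])

```text
time_s: 15.88
tool_pos: [0.5143, 0.1298, 0.0908]
orientation: [0.991, 0.131, -0.0, -0.0]
force: [0.2, -0.6, 0.1]
finger_gap: 0.999
finger_force: 0.0
```

Request:
move_arm(plan=[[[0.0, 0.0, 0.0], 0.0], [[0.0, 0.0, 0.0], 0.0], [[0.0, 0.0, 0.0], 0.0], [[0.0, 0.0, 0.0], 0.0], [[0.0, 0.0, 0.0], 0.0], [[0.0, 0.0, 0.0], 0.0]], jaw=255, grip_force=35)

```text
time_s: 16.62
tool_pos: [0.5144, 0.1298, 0.091]
orientation: [0.991, 0.131, 0.0, -0.0]
force: [-0.2, -0.8, -0.7]
finger_gap: 0.534
finger_force: 35.0
```

Gap 50 mm: the collar is held. I lift slowly at first.

Request:
move_arm(plan=[[[0.0, 0.0, 0.003], 0.0], [[0.0, 0.0, 0.006], 0.0], [[0.0, 0.0, 0.01], 0.0], [[0.0, 0.0, 0.015], 0.0], [[0.0, 0.0, 0.02], 0.0], [[0.0, 0.0, 0.02], 0.0], [[0.0, 0.0, 0.02], 0.0]])

```text
time_s: 17.5
tool_pos: [0.5143, 0.1299, 0.1109]
orientation: [0.991, 0.131, -0.0, -0.0]
force: [0.1, 0.4, -1.4]
finger_gap: 0.533
finger_force: 35.0
```

Run:
```python
from h import *
s=bot.sense(); print({k:np.round(s[k],4) for k in('time_s','tool_pos','force','torque','finger_gap')})
im,d,c=grab('scene','s5'); W=cloud(d,c)
r=W[150:290,240:380].reshape(-1,3); m=np.hypot(r[:,0]-.513,r[:,1]-.129)<.056; r=r[m]
q=r[(r[:,2]>.1)&(r[:,2]<.113)]; A=np.c_[q[:,:2]-[.514,.13],np.ones(len(q))]; print(len(q),np.linalg.lstsq(A,q[:,2],rcond=None)[0])
```

```text
{'time_s': np.float64(17.5), 'tool_pos': array([0.5143, 0.1299, 0.1109]), 'force': array([ 0.0828,  0.3729, -1.4249]), 'torque': array([0.0422, 0.1787, 0.0171]), 'finger_gap': np.float64(0.5327)}
792 [0.00242481 0.00425568 0.10556101]
```

It carries 1.5 N, so the cover alone, and it is level. I lift straight clear of the bail, then out to the left.

Request:
move_arm(plan=[[[0.0, 0.0, 0.01], 0.0], [[0.0, 0.0, 0.025], 0.0], [[0.0, 0.0, 0.045], 0.0], [[0.0, 0.0, 0.065], 0.0], [[0.0, 0.0, 0.085], 0.0], [[0.0, 0.0, 0.105], 0.0], [[0.0, 0.0, 0.12], 0.0], [[0.0, 0.0, 0.126], 0.0], [[-0.004, 0.012, 0.13], 0.0], [[-0.01, 0.035, 0.13], 0.0], [[-0.018, 0.065, 0.13], 0.0], [[-0.027, 0.1, 0.13], 0.0], [[-0.037, 0.135, 0.13], 0.0], [[-0.046, 0.17, 0.13], 0.0], [[-0.055, 0.2, 0.13], 0.0], [[-0.061, 0.225, 0.13], 0.0], [[-0.064, 0.24, 0.13], 0.0], [[-0.064, 0.24, 0.13], 0.0], [[-0.064, 0.24, 0.13], 0.0], [[-0.064, 0.24, 0.13], 0.0]])

```text
time_s: 20.05
tool_pos: [0.4509, 0.3688, 0.2411]
orientation: [0.992, 0.13, 0.0, -0.0]
force: [0.2, -0.1, -1.3]
finger_gap: 0.533
finger_force: 35.0
```

Run:
```python
from h import *
s=bot.sense(); print({k:np.round(s[k],4) for k in('time_s','q','qd','tool_pos','orientation','force','finger_gap')})
a,b=grab('scene','s6')[0],grab('top','t6')[0]
cv2.imwrite('pics/c6.png',np.vstack([cv2.resize(a,(400,300)),cv2.resize(b,(400,300))])[:,:,::-1])
im,d,c=load('s6'); W=cloud(d,c)[150:290,240:380].reshape(-1,3); m=np.hypot(W[:,0]-.513,W[:,1]-.129)<.06; r=W[m&(W[:,2]>.075)]
q=r[r[:,2]<.095]; print('flange',len(q),np.median(q[:,2]),cv2.minEnclosingCircle(q[:,:2].astype(np.float32))); print('bail max',np.percentile(r[:,2],[98,100]))
W=cloud(d,c).reshape(-1,3); q=W[(np.hypot(W[:,0]-.447,W[:,1]-.368)<.055)&(W[:,2]>.225)&(W[:,2]<.245)]
print('cover',len(q),np.linalg.lstsq(np.c_[q[:,:2]-[.45,.37],np.ones(len(q))],q[:,2],rcond=None)[0])
```

```text
{'time_s': np.float64(20.05), 'q': array([-1.2155,  0.2626,  0.5105,  1.8007, -0.1419,  1.1143, -1.9675]), 'qd': array([ 0.0003, -0.0003, -0.0043, -0.0012, -0.0026,  0.0032, -0.0037]), 'tool_pos': array([0.4509, 0.3688, 0.2411]), 'orientation': array([ 9.916e-01,  1.297e-01,  1.000e-04, -1.000e-04]), 'force': array([ 0.2039, -0.1426, -1.2762]), 'finger_gap': np.float64(0.5334)}
flange 820 0.08183326107788261 ((0.513815701007843, 0.12979745864868164), 0.053464606404304504)
bail max [0.16377387 0.1656505 ]
cover 746 [0.0150878  0.013584   0.23641486]
```

View pics/c6.png

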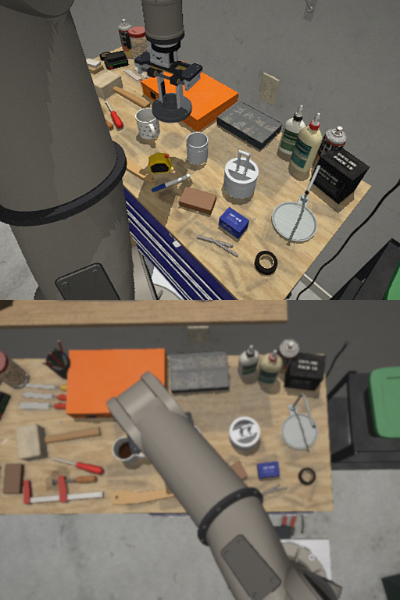

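The wiper lid sits level in the pot, with its flange at about 0.082 and the bail upright. The cover is held level at the left, and the top view shows the pot at (244,432), clear of the arm. Everything else is where it was.

```bash
python3 -c "
from plant import order; print(order.finish_job())"
```

```text
the job is handed in; nothing more can be done
None
```

The job is handed in: the wiper lid sits fully home in the wide pot, the dust cover was lifted off alone and is still held level about 0.25 m to the left of the pot, and nothing else on the worktop was moved, at about 20 s of the 67 s allowed.

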